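# Put the carving tools away in the bench till

## Task

Lay the red-handled carving tool that was left on the bench into the empty middle lane of the tool tray, cutting edge pointing the same way as its neighbours. Then slide the loaded tray along the bench into the open bay of the low till until it is fully home, keeping the tools in their lanes, and swing the till's door shut. Lay the tool in rather than dropping it, and leave the other things on the bench and the till alone.

Things in the scene. Friction and masses are not known exactly. Their poses are not given: they have to be found in the camera images.
- gouge_mid (a point): Red-handled palm carving tool to put away, lying on the bench between tray and till. Middle of its octagonal handle (90 mm long, 22 mm across), 11 mm above what it lies on. x runs along the tool to the cutting edge: slim steel blade ends at x = +105 mm, butt at x = -45 mm. 70 g, balance point about 10 mm ahead of here.
- gouge_tip (a point): Cutting edge of the red-handled tool, 105 mm ahead of its handle's middle.
- gouge: The red tool itself; origin under the middle of its handle, axes as at the handle's middle.
- tray: Loose plywood tool tray; origin under its centre at bench level; x: the way it goes into the till (blank end leads). Base 200 (x) x 180 (y) x 6 mm, sticking out 6 mm past the side walls. Walls 8 mm thick, tops 24 mm above the bench; outer faces at y = +/-84 mm, x = +/-100 mm. Green floor at 6 mm. About 0.4 kg empty; slides on the bench at some 2 to 6 N of level push.
- tray_lane (a point): On the floor of the tray's empty middle lane, where the tool's handle middle belongs (tray x = -30 mm, y = 0); axes as the tray's. Lanes run along x, centres 50 mm apart, split by strips 10 mm high, 6 mm thick. The strips leave a finger channel open across the tray from tray x = -68 to +14 mm. The neighbours' 22 mm handles lie 50 mm to each side.
- tray_end (a point): Middle of the tray's rear end wall, outer face with a dark finger slot, 15 mm above the bench; axes as the tray's, -x points out of it.
- gouge_a_mid (a point): Dark-handled tool already in the lane at tray y = +50 mm, edge towards tray +x; same size and axes as the red one; middle of its handle.
- gouge_b_mid (a point): Brown-handled tool already in the lane at tray y = -50 mm, edge towards tray +x; same size and axes as the red one; middle of its handle.
- till: Low wooden two-bay till fixed to the bench, the bench is its floor. Origin at bench level on the open bay's centre line; x: into the bay. Bay 186 mm wide (y = +/-93 mm), from front plane x = -112.5 to back stop x = +92.5 mm. Fully home: tray centre at x = -7.5, y = 0, tray end 5 mm inside the front plane. Roof underside 46, top 58 mm high.
- till_mouth (a point): Middle of the open bay's mouth, in its front plane, 20 mm above the bench; axes as the till's. Cheeks' chamfers widen the mouth to 205 mm over the first 16 mm. On each cheek a strip, 12 to 22 mm high and 7 mm proud, makes a groove for the tray's base edge. Roof starts 25 mm inside. The shut second bay lies at y = -107 to -307 mm, knob 30 mm out.
- till_door (a joint): The open bay's door, hinged upright: 0 shut, 1.6 to 1.85 rad open at the start; stays where left (hinge friction about 0.03 N m); positive turns about the till's z. A board 210 mm long, 12 mm thick, from 4 to 58 mm above the bench.
- door_hinge (a point): Hinge of the door, at till x = -112.5, y = -105 mm, 31 mm above the bench. Axes turn with the door: y runs along the board from hinge to free edge, x = -12 mm is its outer face, z the hinge axis. Shut, its axes match the till's.
- door_edge (a point): Middle of the door's free edge, 210 mm from the hinge. A brass knob, 16 mm across, 18 mm long, stands on the outer face 22 mm from this edge.
- mallet_mid (a point): Bystander, leave alone: turned dark wood carving mallet, 94 mm across, 210 mm tall, standing on its head. Point at its middle.
- jar_mid (a point): Bystander, leave alone: amber glass jar with steel cap, 68 mm across, 95 mm tall. Point at its middle.
- brush_pot_mid (a point): Bystander, leave alone: white pot of brushes, 74 mm across. Point at its middle.
- blank_mid (a point): Bystander, leave alone: light wooden block, 65 x 110 x 50 mm, on the roof of the till. Point at its middle.
- bust_mid (a point): Bystander, leave alone: small carved head on a square foot, 120 mm tall, on the roof of the till. Point at its middle.
Mind the look-alikes: they are no part of the job. What is shaped like the part that bears gouge_b_mid but purple is not meant.

How it is judged (in metres and radians):
On the way, in this order (a step that is already met when the one before it is completed fails the run):
1. the red tool lies in the middle lane of the tray, edge the same way as the others, and is let go (y of gouge_mid in the frame of tray between -0.016 and 0.016 m and x of gouge_mid in the frame of tray between -0.055 and -0.005 m and z of gouge_mid in the frame of tray below 0.022 m and x of gouge_tip in the frame of tray above 0.03 m and z of gouge_tip in the frame of tray below 0.026 m and angle between the x axis of gouge_mid and the x axis of tray, either way round below 0.2 rad and contact force between the fingers and gouge below 0.1 N), for 0.2 s.
2. the tray is fully home in the open bay with the tools in their lanes (x of tray in the frame of till above -0.0145 m and y of tray in the frame of till between -0.006 and 0.006 m and angle between the x axis of tray and the x axis of till, either way round below 0.04 rad and angle between tray's own z axis and vertical below 0.04 rad and y of gouge_mid in the frame of tray between -0.016 and 0.016 m and x of gouge_mid in the frame of tray between -0.055 and -0.005 m and z of gouge_mid in the frame of tray below 0.022 m and x of gouge_tip in the frame of tray above 0.03 m and z of gouge_tip in the frame of tray below 0.026 m and angle between the x axis of gouge_mid and the x axis of tray, either way round below 0.2 rad), for 0.2 s.
At the end, for the whole second after the job is handed in: Red tool down in the middle lane (within 16 mm of its centre line, 0.2 rad, edge forward), neighbours in their lanes; tray within 7 mm of the back stop, 6 mm of the bay's centre line, straight to 0.04 rad; door shut to 0.05 rad; all at rest (all of step 2 and y of gouge_a_mid in the frame of tray between 0.034 and 0.066 m and x of gouge_a_mid in the frame of tray between -0.055 and -0.005 m and z of each of gouge_a_mid, gouge_b_mid in the frame of tray below 0.022 m and y of gouge_b_mid in the frame of tray between -0.066 and -0.034 m and x of gouge_b_mid in the frame of tray between -0.055 and -0.005 m and value of joint till_door below 0.05 rad and linear speed of each of tray, gouge below 0.02 m/s); the robot touches nothing.
It fails at once if the red tool is dropped (falls free at more than 0.6 m/s) (linear speed of gouge above 0.6 m/s and contact force between the fingers and gouge below 0.1 N).
It fails at once if a neighbouring tool leaves its lane or is lifted out (z of any of gouge_a_mid, gouge_b_mid in the frame of tray above 0.035 m or not (y of gouge_a_mid in the frame of tray between 0.034 and 0.066 m) or not (y of gouge_b_mid in the frame of tray between -0.066 and -0.034 m)).
It fails at once if another thing on the bench or till is shifted by more than 25 mm (distance of any of mallet_mid, jar_mid, brush_pot_mid, blank_mid, bust_mid from where it was at the start of the episode above 0.025 m).
It also fails if it takes over 72 s, if anything falls off the work surface, if the arm or the gripper's body presses on something with over 40 N, if the wrist force passes 120 N, or if a joint passes its speed limit or range.

## Robot

A 7-joint arm with a two-finger parallel gripper is mounted at the origin on the work surface. World frame = base frame: x ahead of the robot, y to its left, z up, the work surface at z = 0. Lengths are in mm, angles in rad, forces in N, time in s.
With the tool pointing down it reaches from about 400 to 875 mm from the base axis. Payload 6.5 kg.
Tool frame: the origin (TCP) lies between the finger pads; the fingertips stand 14 mm ahead of it and the grasp point (between the pads) lies 5 mm behind it; z points along the fingers, y is the line along which they close (so a half turn about z gives the same grasp; the last joint's range is limited). The gripper opens to 85 mm and grips with 20 to 120 N. Pads are 22 mm wide; open, the fingers measure 114 mm over their backs; the gripper's body (76 mm by 85 mm) begins 54 mm behind the grasp point. The pads swing forward as they close: fully open they stand 13 mm farther back than shut.
Start: joints at [-1.295, 0.536, -0.004, 1.538, 0.003, 1.067, -0.071], TCP at [217.864, 612.393, 245.29] pointing down, gripper open.
Joint ranges: [-2.7, 2.7], [-0.37, 2.16], [-1.27, 1.26], [0.24, 2.4], [-1.31, 4.45], [0.19, 1.91], [-2.76, 2.76]. Speed limits (rad/s): [2.39, 2.39, 3.14, 3.14, 3.14, 3.14, 3.14].

## Interface

Orientations are given as a unit quaternion [x, y, z, w].
In Python, from bench import ctrl gives the robot as it stands.
- The arm moves only by the tool carry_out, never from a script. Its argument "rows" is a list of rows, each a list of 3 entries, a list of its own where there are three numbers: the opening in per cent of the stroke, from 0 (shut) to 100 (fully open), then the shift along the tool's x, y, z in cm, then the turn about the tool's z in degrees. A call has 1 to 20 rows; each row shifts and turns the commanded pose from where the row before left it, along the tool's axes as they then stand; what a row does not reach is not made up. A row lasts 1/12 s, in which the tool goes at most 41.7 mm and 7.16 degrees, less where a joint would pass 70% of its speed; a pose out of reach is approached as far as the arm can. A call with a gripper value outside its range is refused whole. The fingers move at their own pace and stop on an object; "squeeze" is the grip in N (left out, the last holds). Time passes only in rows, so rows that do not move let the fingers close. It gives the time, the measured TCP pose, the force, the opening and the grip force at its end, in the units of the state.
- ctrl.sense(): the state, without advancing time (a new reading comes with each control period).
- ctrl.grab_frame(name): name is "scene" or "side" or "wrist"; returns a dict with "color" (384x512x3 uint8, red, green, blue), "z_map" (384x512 float32, mm along the optical axis (not along the pixel's ray), 0 where there is no reading), "camera_matrix" (3x3 intrinsics, pixels), "R" (3x3) and "t" (3): a world point X has camera coordinates R X + t; the wrist camera has in their place "hand_eye" (4x4, takes a point from camera to tool coordinates, whose origin is the TCP and whose axes are the flange's). Camera axes: x right, y down, z forward; pixel columns grow to the right and rows downward; lengths in mm; the calibration is good to about 2 mm. A picture is of the moment at which its call begins: read the wrist's pose just before it.
- ctrl.hand_in(): hands the job in; it is judged then, once.
The state is a dict: "time_s": time; "qpos": joint angles; "joint_velocities": joint speeds; "joint_torque": joint torques, N m; "eef_pos": TCP position; "tcp_rot": TCP orientation; "ft_force": force on the tool from outside, world axes, zero at the start; "ft_torque": the same for the moment, N m; "finger_gap": finger opening in mm; "gripper_force": force on a finger pad.
Only numpy, scipy, OpenCV 4.12 (cv2) and the standard library are available. Lean on these libraries where they do the work, as an engineer would, in place of code of your own. Each camera call takes 0.05 s, during which the arm holds its last target. There are 200 camera calls.

## Working session

There is one attempt and no reset: what is moved stays moved. The work goes in short steps, Python scripts to look and compute and a tool call to move; the robot and the scene stay as the last step left them, time stands still between calls to the robot, and variables do not carry over. Pictures are saved under pics/ and viewed, at most 10 in all, crops included, and the job is handed in when it is done.

Besides the shell and the picture viewer there is one more tool, called after "Emit:" by a JSON object that holds its "op" and its "data". carry_out: Moves the arm, as the interface text tells. Its arguments: {"type":"object","properties":{"rows":{"type":"array"},"squeeze":{"type":"number"}},"required":["rows"]}

```bash
mkdir -p pics; ls
cat > h.py <<'E'
import numpy as np, cv2
from bench import ctrl
def grab(n):
    s=ctrl.sense(); f=ctrl.grab_frame(n)
    if n=="wrist":
        from scipy.spatial.transform import Rotation as Ro
        T=np.eye(4);T[:3,:3]=Ro.from_quat(s["tcp_rot"]).as_matrix();T[:3,3]=s["eef_pos"]
        M=T@np.array(f["hand_eye"]); f["C"]=M
    else:
        R=np.array(f["R"]);t=np.array(f["t"]).ravel();M=np.eye(4);M[:3,:3]=R.T;M[:3,3]=-R.T@t;f["C"]=M
    return f
def ray(f,uv,z):
    K=np.array(f["camera_matrix"]);uv=np.atleast_2d(uv).astype(float)
    d=np.c_[(uv[:,0]-K[0,2])/K[0,0],(uv[:,1]-K[1,2])/K[1,1],np.ones(len(uv))]@f["C"][:3,:3].T
    o=f["C"][:3,3];return o+d*((z-o[2])/d[:,2])[:,None]
def cloud(f):
    K=np.array(f["camera_matrix"]);z=f["z_map"];v,u=np.indices(z.shape)
    p=np.stack([(u-K[0,2])/K[0,0]*z,(v-K[1,2])/K[1,1]*z,z],-1)
    return p@f["C"][:3,:3].T+f["C"][:3,3]
def save(f,n): cv2.imwrite("pics/"+n,f["color"][:,:,::-1])
E
python3 - <<'E'
from h import *
for n in("scene","side"):
    f=grab(n);save(f,n+"0.png");print(n,f["C"][:3].round(2).tolist(),f["camera_matrix"])
    np.savez("pics/"+n+"0.npz",**{k:np.array(v) for k,v in f.items()})
a=cv2.imread("pics/scene0.png");b=cv2.imread("pics/side0.png")
s=ctrl.sense();print({k:np.round(v,3).tolist() for k,v in s.items()})
E
```

```text
pics
scene [[0.7, 0.4, -0.59, 1596.71], [0.71, -0.42, 0.56, -1061.86], [-0.02, -0.81, -0.58, 1110.14]] [[463.91700624   0.         263.45566927]
 [  0.         463.91700624 181.88524298]
 [  0.           0.           1.        ]]
side [[0.97, -0.16, 0.2, 276.99], [-0.25, -0.57, 0.78, -1171.61], [-0.01, -0.81, -0.59, 931.26]] [[444.42476304   0.         257.94111596]
 [  0.         444.42476304 191.53082849]
 [  0.           0.           1.        ]]
{'time_s': 0.1, 'qpos': [-1.295, 0.537, -0.004, 1.539, 0.003, 1.067, -0.071], 'joint_velocities': [-0.0, -0.001, -0.001, -0.002, 0.002, -0.0, 0.001], 'joint_torque': [0.003, -58.456, 1.052, -25.977, 0.013, 0.005, 0.0], 'eef_pos': [217.682, 611.867, 244.474], 'tcp_rot': [0.17, 0.985, -0.001, -0.0], 'ft_force': [-0.469, -0.03, 0.226], 'ft_torque': [-0.045, 0.004, -0.031], 'gripper_force': 0.0, 'finger_gap': 85.062}
```

View pics/scene0.png

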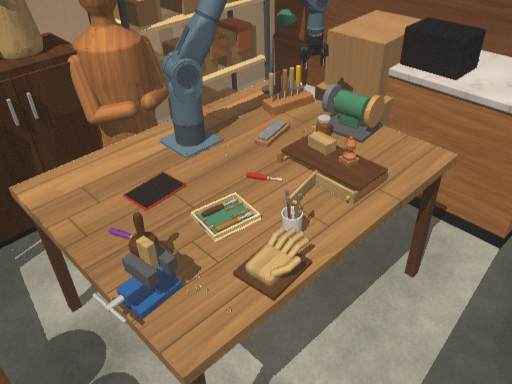

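View pics/side0.png

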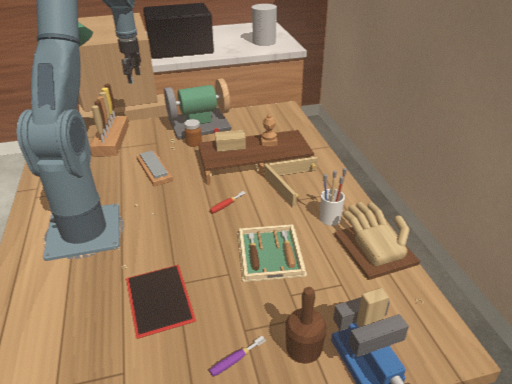

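Run:
```python
import cv2,numpy as np
a=cv2.imread("pics/side0.png")[110:290,160:360];b=cv2.imread("pics/scene0.png")[110:250,180:400]
cv2.imwrite("pics/c0.png",cv2.resize(a,(660,594),interpolation=cv2.INTER_CUBIC))
cv2.imwrite("pics/c1.png",cv2.resize(b,(792,504),interpolation=cv2.INTER_CUBIC))
```

```text
(no output)
```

View pics/c0.png

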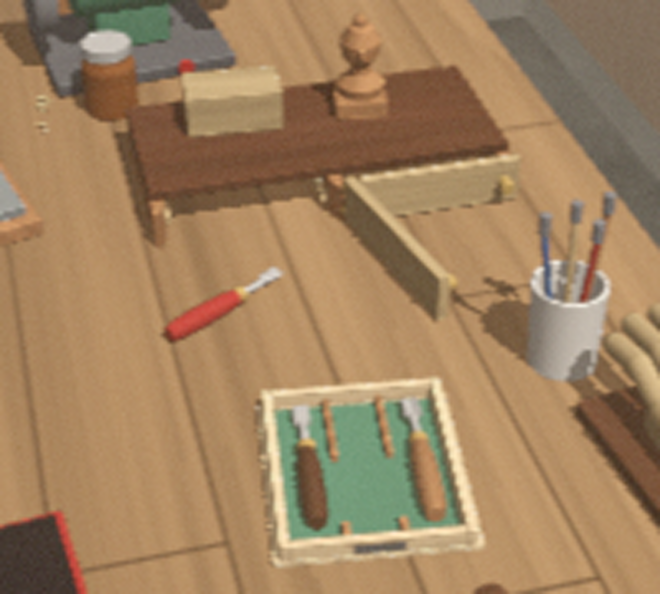

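View pics/c1.png

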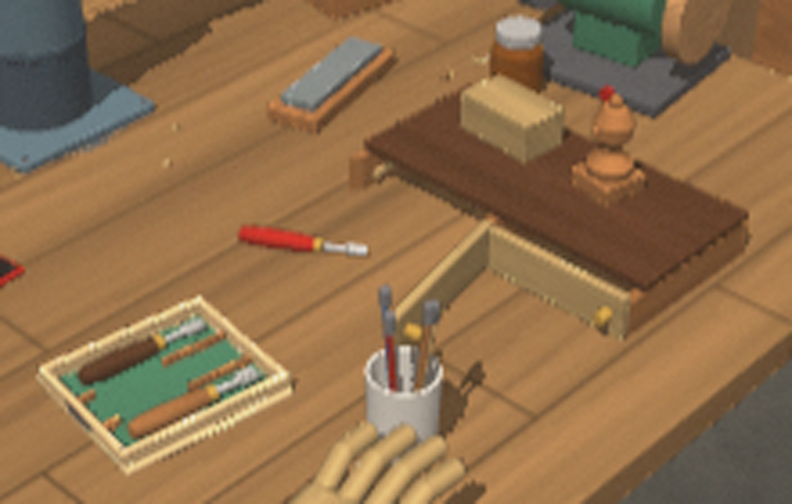

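Run:
```python
from h import *
def rect(P,n):
    r=cv2.minAreaRect(P[:,:2].astype(np.float32));print(n,len(P),np.round(r[0],1),np.round(r[1],1),round(r[2],2),cv2.boxPoints(r).round(0).tolist(),'z',np.percentile(P[:,2],[5,50,95]).round(1))
roi={"side":(slice(210,290),slice(225,315)),"scene":(slice(185,245),slice(180,270))}
for n in("side","scene"):
    f=dict(np.load(f"pics/{n}0.npz"));c=cloud(f);h=cv2.cvtColor(f["color"],cv2.COLOR_RGB2HSV);H,S,V=[h[...,i].astype(int) for i in range(3)]
    red=((H<6)|(H>174))&(S>170)&(V>90)
    k,l,st,ce=cv2.connectedComponentsWithStats(red.astype(np.uint8))
    for i in range(1,k):
        if 30<st[i,4]<400:
            v,u=np.where(l==i);P=ray(f,np.c_[u,v],13);m=P.mean(0);d=np.linalg.svd(P-m)[2][0]
            t=(P-m)@d;print(n,"red",st[i].tolist(),m.round(1),np.degrees(np.arctan2(d[1],d[0])).round(1),t.min().round(),t.max().round())
    m=np.zeros(H.shape,bool);m[roi[n]]=1
    P=c[m];P=P[(P[:,2]>20)&(P[:,2]<28)];rect(P,n+" tray")
    g=(H>60)&(H<90)&(S>80)&m;v,u=np.where(g);rect(ray(f,np.c_[u,v],6),n+" green")
    X=c.reshape(-1,3)
    q=(X[:,2]>53)&(X[:,2]<62)&(X[:,1]>250)&(X[:,1]<950)&(X[:,0]>0)&(X[:,0]<900)
    br=(V.ravel()<130)&q;rect(X[br],n+" roof")
    dr=(V.ravel()>=130)&q;rect(X[dr],n+" lightz58")
```

```text
side red [211, 199, 21, 14, 60] [443.6  -1.   13. ] -149.7 -44.0 45.0
side red [131, 302, 5, 22, 40] [ 142.7 -378.1   13. ] 95.6 -36.0 35.0
side red [135, 321, 51, 17, 143] [ 201.6 -447.5   13. ] -178.6 -67.0 55.0
side tray 842 [ 540.6 -254.4] [208.1 168.4] 81.72 [[442.0, -345.0], [609.0, -369.0], [639.0, -164.0], [472.0, -139.0]] z [20.5 23.9 27.3]Traceback (most recent call last):
  File "<stdin>", line 15, in <module>
  File "<stdin>", line 3, in rect
    return _quantile_unchecked(
        a, q, axis, out, overwrite_input, method, keepdims, weights)
    return _ureduce(a,
                    func=_quantile_ureduce_func,
    ...<5 lines>...
                    overwrite_input=overwrite_input,
                    method=method)
    r = func(a, **kwargs)
    result = _quantile(arr,
                       quantiles=q,
    ...<2 lines>...
                       out=out,
                       weights=wgt)
    slices_having_nans = np.isnan(arr[-1, ...])
                                  ~~~^^^^^^^^^
IndexError: index -1 is out of bounds for axis 0 with size 0
```

Run:
```python
from h import *
def rect(P,n):
    if len(P)<5: return print(n,len(P))
    r=cv2.minAreaRect(P[:,:2].astype(np.float32));print(n,len(P),np.round(r[0],1),np.round(r[1],1),round(r[2],2),cv2.boxPoints(r).round(0).tolist(),'z',np.percentile(P[:,2],[5,50,95]).round(1))
roi={"side":(slice(210,290),slice(225,315)),"scene":(slice(185,245),slice(180,270))}
for n in("side","scene"):
    f=dict(np.load(f"pics/{n}0.npz"));c=cloud(f);h=cv2.cvtColor(f["color"],cv2.COLOR_RGB2HSV);H,S,V=[h[...,i].astype(int) for i in range(3)]
    red=((H<6)|(H>174))&(S>150)&(V>90)
    k,l,st,ce=cv2.connectedComponentsWithStats(red.astype(np.uint8))
    for i in range(1,k):
        if 30<st[i,4]<400:
            v,u=np.where(l==i);P=ray(f,np.c_[u,v],13);m=P.mean(0);d=np.linalg.svd(P-m)[2][0]
            t=(P-m)@d;print(n,"red",st[i].tolist(),m.round(1),np.degrees(np.arctan2(d[1],d[0])).round(1),t.min().round(),t.max().round())
    m=np.zeros(H.shape,bool);m[roi[n]]=1
    P=c[m];P=P[(P[:,2]>20)&(P[:,2]<28)];rect(P,n+" tray")
    X=c.reshape(-1,3)
    q=(X[:,2]>54)&(X[:,2]<62)&(X[:,1]>0)&(X[:,1]<500)&(X[:,0]>350)&(X[:,0]<1000)
    br=(V.ravel()<125)&q;rect(X[br],n+" roof")
    # front edge of roof and door
    P=X[br];b=cv2.minAreaRect(P[:,:2].astype(np.float32))
    q2=(X[:,2]>25)&(X[:,2]<62)&(V.ravel()>=125)&(X[:,1]<260)&(X[:,1]>0)&(X[:,0]>480)&(X[:,0]<850)
    idx=np.where(q2)[0];pts=X[idx];v,u=np.divmod(idx,512)
    np.save(f"pics/{n}_d.npy",np.c_[u,v,pts]);print("door",len(pts))
    # coarse scan: x-y occupancy
    Hh,xe,ye=np.histogram2d(pts[:,0],pts[:,1],bins=[np.arange(480,860,20),np.arange(0,270,20)]);print(Hh.T[::-1].astype(int))
```

```text
side red [211, 198, 22, 15, 125] [443.1   1.   13. ] -149.2 -47.0 46.0
side tray 842 [ 540.6 -254.4] [208.1 168.4] 81.72 [[442.0, -345.0], [609.0, -369.0], [639.0, -164.0], [472.0, -139.0]] z [20.5 23.9 27.3]
side roof 1427 [578.6 215.8] [377.  506.6] 75.94 [[287.0, 95.0], [778.0, -29.0], [870.0, 337.0], [379.0, 460.0]] z [54.9 58.  61.1]
door 981
[[ 5  8  8  8  9 11  7 11 13  7 10 10  7 11 15 11  9  4]
 [ 3  2  5  5  7  9 11 11 10 11 13  7  5  7  5  5  3  4]
 [ 0  0  0  0  0  0  0  0  0  0  0  0  3  2  1  4  1  2]
 [ 2  4  2  0  1  1  3  1  3  3  5  8 12 10 14 12 14  4]
 [ 6  5  1  6  8  3  2  4  1  2  0  2  2  3  3  3  4  6]
 [ 0  0  0  0  0  0  2 11  3  5  3  2  3  3  0  3  4  0]
 [ 0  0  0  0  0  0  0 11 19 39 42 45 51 42 43 46 40 20]
 [ 0  0  0  0  0  0  0  2  7  0  0  0  0  0  0  1 13  1]
 [ 0  0  0  0  0  0  0  3 10  0  0  0  0  0  0  0  0  0]
 [ 0  0  0  0  0  0  0  0 13  0  0  0  0  0  0  0  0  0]
 [ 0  0  0  0  0  0  0  0 12  0  0  0  0  0  0  0  0  0]
 [ 0  0  0  0  0  0  0  0  8  3  0  0  0  0  0  0  0  0]
 [ 0  0  0  0  0  0  0  0  3  8  0  0  0  0  0  0  0  0]]
scene re
[... 459 characters left out ...]
 0  0  0  0  1]
 [ 0  0  0  0  0  0  0  0  0  0  0  0  0  0  0  0  0  0]
 [ 0  0  0  0  0  0  0  0  0  0  0  0  0  0  0  0  0  0]
 [ 0  0  0  0  0  0  0  0  0  0  0  0  0  0  0  0  0  0]
 [ 0  0  0  0  0  0  1  2  0  0  0  0  0  0  0  0  2  5]
 [ 0  0  0  0  0  0  0  4  3  5  9  6  5  1  1  6  5 11]
 [ 0  0  0  0  0  0  0  5 25 31 25 30 29 33 34 35 34 28]
 [ 0  0  0  0  0  0  0  2  6  0  0  0  0  0  0  0  9  0]
 [ 0  0  0  0  0  0  0  0  9  0  0  0  0  0  0  0  0  0]
 [ 0  0  0  0  0  0  0  0 10  0  0  0  0  0  0  0  0  0]
 [ 0  0  0  0  0  0  0  0  5  5  0  0  0  0  0  0  0  0]
 [ 0  0  0  0  0  0  0  0  6  7  0  0  0  0  0  0  0  0]
 [ 0  0  0  0  0  0  0  0  1  7  0  0  0  0  0  0  0  0]]
```

Emit:
{"op": "carry_out", "data": {"rows": [[100,[-2.3,-2.8,0],0],[100,[-2.3,-2.8,0],0],[100,[-2.3,-2.8,0],0],[100,[-2.3,-2.8,0],0],[100,[-2.3,-2.8,0],0],[100,[-2.3,-2.8,0],0],[100,[-2.3,-2.8,0],0],[100,[-2.3,-2.8,0],0],[100,[-2.3,-2.8,0],0],[100,[-2.3,-2.8,0],0],[100,[-2.3,-2.8,0],0],[100,[-2.3,-2.8,0],0],[100,[-2.3,-2.8,0],0],[100,[-2.3,-2.8,0],0],[100,[-2.3,-2.8,0],0],[100,[-2.3,-2.8,0],0],[100,[-2.3,-2.8,0],0],[100,[-2.3,-2.8,0],0]]}}

```text
time_s: 1.6
eef_pos: [439.0, -3.0, 245.3]
tcp_rot: [0.17, 0.985, 0.0, -0.0]
ft_force: [0.8, -0.2, -0.7]
finger_gap: 85.0
gripper_force: 0.0
```

Emit:
{"op": "carry_out", "data": {"rows": [[100,[0,0,0],7],[100,[0,0,0],7],[100,[0,0,0],7],[100,[0,0,0],7],[100,[0,0,0],7],[100,[0,0,0],7],[100,[0,0,0],7],[100,[0,0,0],7],[100,[0,0,0],7],[100,[0,0,0],7],[100,[0,0,0],7],[100,[0,0,0],7],[100,[0,0,0],7],[100,[0,0,0],7],[100,[0,0,0],7],[100,[0,0,0],7],[100,[0,0,0],7],[100,[0,0,0],7],[100,[0,0,0],6]]}}

```text
time_s: 3.18
eef_pos: [438.7, -1.2, 245.1]
tcp_rot: [0.97, 0.243, -0.0, -0.0]
ft_force: [0.2, 0.5, 0.3]
finger_gap: 84.9
gripper_force: 0.0
```

```bash
cat > h2.py <<'E'
from h import *
def axes():
    from scipy.spatial.transform import Rotation as Ro
    s=ctrl.sense();R=Ro.from_quat(s["tcp_rot"]).as_matrix();p=np.array(s["eef_pos"])
    print("t",s["time_s"],"p",p.round(1),"yaw_y",np.degrees(np.arctan2(R[1,1],R[0,1])).round(2),"z",R[:,2].round(3),"F",np.round(s["ft_force"],1),"gap",round(s["finger_gap"],1),"gf",round(s["gripper_force"],1),"q",np.round(s["qpos"],2))
    return p,R
E
python3 - <<'E'
from h2 import *
p,R=axes();f=grab("wrist");save(f,"w1.png");np.savez("pics/w1.npz",**{k:np.array(v) for k,v in f.items()});print(f["C"].round(2),f["camera_matrix"])
E
```

```text
t 3.1833 p [438.7  -1.2 245.1] yaw_y -61.93 z [-0.001  0.    -1.   ] F [0.2 0.5 0.3] gap 84.9 gf 0.0 q [-0.71  0.2   0.7   2.1  -0.16  0.9  -1.  ]
[[ 4.7000e-01 -8.5000e-01 -2.4000e-01  5.0052e+02]
 [-8.8000e-01 -4.5000e-01 -1.3000e-01  3.1750e+01]
 [-0.0000e+00  2.8000e-01 -9.6000e-01  3.7477e+02]
 [ 0.0000e+00  0.0000e+00  0.0000e+00  1.0000e+00]] [[303.761525     0.         256.68115715]
 [  0.         303.761525   190.83782088]
 [  0.           0.           1.        ]]
```

View pics/w1.png

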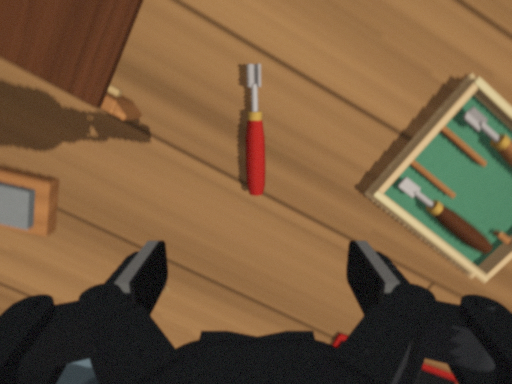

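Run:
```python
from h2 import *
f=dict(np.load("pics/w1.npz"));h=cv2.cvtColor(f["color"],cv2.COLOR_RGB2HSV);H,S,V=[h[...,i].astype(int) for i in range(3)]
red=((H<6)|(H>174))&(S>150)&(V>90);red[:,:230]=0;red[:,280:]=0;red[220:]=0
v,u=np.where(red);P=ray(f,np.c_[u,v],12);m=P.mean(0);d=np.linalg.svd(P-m)[2][0]
t=(P-m)@d;print(m.round(1),np.degrees(np.arctan2(d[1],d[0])),t.min(),t.max(), "mid",m+d*(t.min()+t.max())/2)
print("tip",ray(f,[[253,64]],8),"collar/butt",ray(f,[[256,112],[257,194]],11))
# tray top corners: (472,76) far, (370,194) near-left outer, (487,280)
print(ray(f,[[474,75],[368,195],[486,281]],24).round(1))
```

```text
[443.6   3.5  12. ] -151.1905990126222 -42.59819371324016 45.26967885492748 mid [442.40983936   2.89503896  12.        ]
tip [[535.78156271  55.50105152   8.        ]] collar/butt [[491.41596007  28.08257209  11.        ]
 [404.37266694 -19.63091153  11.        ]]
[[ 636.9 -161.8   24. ]
 [ 469.7 -136.5   24. ]
 [ 444.  -339.4   24. ]]
```

Emit:
{"op": "carry_out", "data": {"rows": [[60,[1.0,-0.1,3.0],-1],[60,[0,0,3.0],0],[60,[0,0,3.0],0],[60,[0,0,3.0],0],[60,[0,0,3.0],0],[60,[0,0,3.0],0],[60,[0,0,3.0],0],[60,[0,0,0.5],0],[60,[0,0,0.5],0],[60,[0,0,0.5],0],[60,[0,0,0.4],0],[60,[0,0,0],0],[60,[0,0,0],0]]}}

```text
time_s: 4.32
eef_pos: [448.0, 4.6, 17.1]
tcp_rot: [0.967, 0.254, 0.001, 0.0]
ft_force: [0.7, -0.2, 0.0]
finger_gap: 51.5
gripper_force: 0.0
```

Run:
```python
from h2 import *
p,R=axes();f=grab("wrist");save(f,"w2.png")
```

```text
t 4.3167 p [448.    4.6  17.1] yaw_y -60.56 z [ 0.002  0.    -1.   ] F [ 0.7 -0.2  0. ] gap 51.5 gf 0.0 q [-0.4   0.66  0.35  2.19 -0.59  0.38 -0.61]
```

View pics/w2.png

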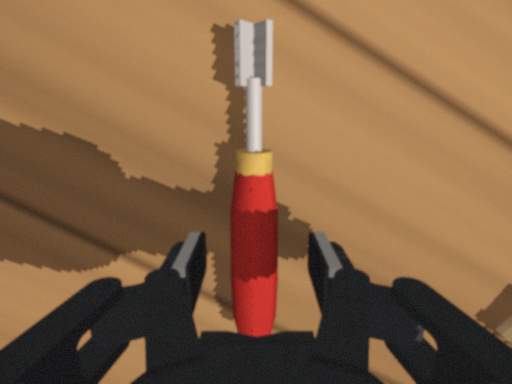

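Emit:
{"op": "carry_out", "data": {"rows": [[60,[0,0,0.2],0],[20,[0,0,0],0],[10,[0,0,0],0],[10,[0,0,0],0],[10,[0,0,0],0],[10,[0,0,0],0],[10,[0,0,0],0],[10,[0,0,0],0]], "squeeze": 40}}

```text
time_s: 5.03
eef_pos: [447.4, 4.5, 14.6]
tcp_rot: [0.967, 0.254, 0.0, -0.0]
ft_force: [-1.2, 0.5, 5.9]
finger_gap: 21.1
gripper_force: 39.2
```

Emit:
{"op": "carry_out", "data": {"rows": [[10,[0,0,-1],0],[10,[0,0,-2],0],[10,[0,0,-2],0],[10,[0,0,-2],0],[10,[0,0,-1],-6],[10,[0,0,0],-7],[10,[0,0,0],-7],[10,[0,0,0],-7],[10,[0,0,0],-7],[10,[0,0,0],-7],[10,[0,0,0],-7],[10,[0,0,0],-5],[10,[0,0,0],0]]}}

```text
time_s: 6.12
eef_pos: [447.3, 4.2, 94.8]
tcp_rot: [0.751, 0.66, 0.0, 0.0]
ft_force: [0.1, 0.8, -0.3]
finger_gap: 21.0
gripper_force: 39.6
```

Run:
```python
from h2 import *
p,R=axes()
a=np.radians(81.7);T=np.array([540.5,-252,0])+(-30+5)*np.array([np.cos(a),np.sin(a),0]);print(T, (R.T@(T-p)).round(1))
```

```text
t 6.1167 p [447.3   4.2  94.8] yaw_y -7.44 z [ 0. -0. -1.] F [ 0.1  0.8 -0.3] gap 21.0 gf 39.6 q [-0.33  0.47  0.27  2.17 -0.24  0.53 -0.01]
[ 536.89109497 -276.73814473    0.        ] [-266.9  125.2   94.8]
```

Emit:
{"op": "carry_out", "data": {"rows": [[10,[-2.0,1.0,0],0],[10,[-3.0,1.4,0],0],[10,[-3.0,1.4,0],0],[10,[-3.0,1.4,0],0],[10,[-3.0,1.4,0],0],[10,[-3.0,1.4,0],0],[10,[-3.0,1.4,0],0],[10,[-3.0,1.4,0],0],[10,[-2.5,0.9,0],0],[10,[-1.2,0.2,0],0],[10,[0,0,0],0],[10,[0,0,0],0]]}}

```text
time_s: 7.12
eef_pos: [529.4, -275.3, 94.1]
tcp_rot: [0.753, 0.658, -0.0, -0.001]
ft_force: [0.5, 0.7, -0.3]
finger_gap: 21.1
gripper_force: 39.6
```

Run:
```python
from h2 import *
p,R=axes();f=grab("wrist");save(f,"w3.png");np.savez("pics/w3.npz",**{k:np.array(v) for k,v in f.items()})
```

```text
t 7.1167 p [ 529.4 -275.3   94.1] yaw_y -7.7 z [-0.001  0.001 -1.   ] F [ 0.5  0.7 -0.3] gap 21.1 gf 39.6 q [ 0.21  0.66  0.26  1.79 -0.24  0.72  0.47]
```

View pics/w3.png

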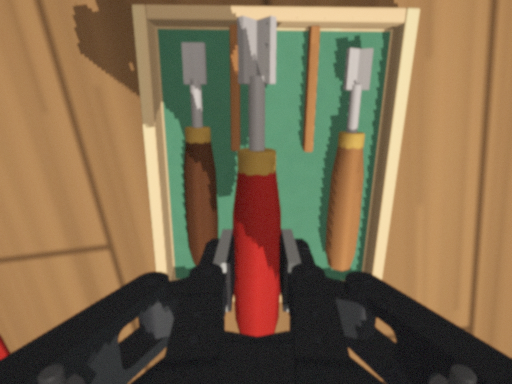

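Run:
```python
from h2 import *
f=dict(np.load("pics/w3.npz"));p,R=axes()
s=ray(f,[[235,30],[236,150],[313,28],[308,150]],16);w=ray(f,[[134,7],[418,10]],24);n=ray(f,[[194,43],[199,128],[359,48],[351,133]],10)
print(s.round(1),w.round(1))
m0=(s[0]+s[2])/2;m1=(s[1]+s[3])/2;d=m0-m1;a=np.degrees(np.arctan2(d[1],d[0]));wc=w.mean(0);dw=w[0]-w[1]
print("yaw strips",a,"wall",np.degrees(np.arctan2(dw[1],dw[0]))-90, "sidewidth",np.linalg.norm(dw))
d2=s[0]-s[1];d3=s[2]-s[3];print([np.degrees(np.arctan2(q[1],q[0])) for q in(d2,d3)])
for yaw in(81.7,):
    y=np.radians(yaw);ex=np.array([np.cos(y),np.sin(y),0]);ey=np.array([-ex[1],ex[0],0])
    c=wc-100*ex;cl=((s.mean(0)-wc)@ey);print("centre",c,"strip off",cl,"gap strips",(s[0]-s[2])@ey)
    T=c+(-25)*ex+ey*cl/2;print(T,(R.T@(T-p)).round(1))
```

```text
t 7.1667 p [ 529.6 -274.    94. ] yaw_y -7.59 z [-0.001  0.002 -1.   ] F [ 0.5  0.5 -0.5] gap 21.0 gf 39.6 q [ 0.21  0.66  0.26  1.79 -0.24  0.72  0.47]
[[ 531.  -160.7   16. ]
 [ 520.3 -234.2   16. ]
 [ 578.9 -166.    16. ]
 [ 569.2 -240.8   16. ]] [[ 474.8 -142.5   24. ]
 [ 638.9 -166.4   24. ]]
yaw strips 82.1403408547214 wall 81.72089845730576 sidewidth 165.8082739274995
[np.float64(81.67354292978389), np.float64(82.60036589671714)]
centre [ 542.39934194 -253.38188923   24.        ] strip off 0.3035744652940599 gap strips 48.117399209994694
[ 538.64023953 -278.09812253   24.        ] [-3.   9.6 70. ]
```

Emit:
{"op": "carry_out", "data": {"rows": [[10,[-0.3,0.9,0],0.5],[10,[0,0,0],0],[10,[0,0,1.5],0],[10,[0,0,2.0],0],[10,[0,0,1.5],0],[10,[0,0,1.0],0],[10,[0,0,0.5],0],[10,[0,0,0.4],0],[10,[0,0,0.2],0],[10,[0,0,0.1],0],[10,[0,0,0],0]]}}

```text
time_s: 8.08
eef_pos: [538.9, -280.2, 22.8]
tcp_rot: [0.755, 0.656, 0.0, 0.0]
ft_force: [-0.6, 0.5, -1.4]
finger_gap: 21.0
gripper_force: 39.6
```

Emit:
{"op": "carry_out", "data": {"rows": [[10,[0.1,0,0.1],0],[10,[0,0,0],0],[18,[0,0,0],0],[22,[0,0,0],0],[26,[0,0,0],0],[32,[0,0,0],0],[36,[0,0,0],0],[38,[0,0,0],0],[38,[0,0,0],0],[38,[0,0,-1],0],[38,[0,0,-2],0],[38,[0,0,-3],0],[38,[0,0,-3],0],[38,[0,0,-3],0],[38,[0,0,0],0],[38,[0,0,0],0]]}}

```text
time_s: 9.42
eef_pos: [540.1, -279.8, 143.9]
tcp_rot: [0.755, 0.655, 0.001, 0.002]
ft_force: [-0.7, 0.0, -0.1]
finger_gap: 32.4
gripper_force: 0.0
```

Run:
```python
from h2 import *
p,R=axes();f=grab("wrist");save(f,"w4.png");np.savez("pics/w4.npz",**{k:np.array(v) for k,v in f.items()})
```

```text
t 9.4167 p [ 540.1 -279.8  143.9] yaw_y -8.09 z [ 0.004 -0.002 -1.   ] F [-0.7  0.  -0.1] gap 32.4 gf 0.0 q [ 0.2   0.6   0.29  1.75 -0.22  0.82  0.45]
```

View pics/w4.png

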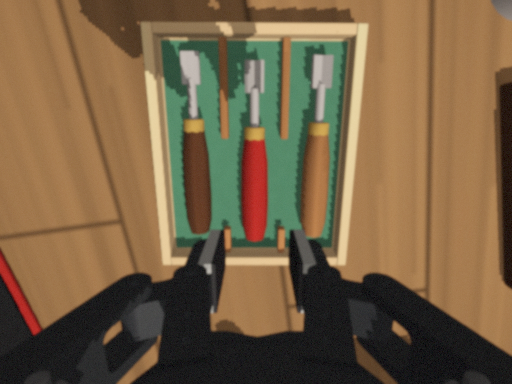

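Emit:
{"op": "carry_out", "data": {"rows": [[38,[2,0,-2],0],[38,[3,-0.3,-2],0],[38,[3,-0.3,-2],0],[38,[3,-0.3,-2],0],[38,[3,-0.3,-2],0],[38,[3,-0.3,-2],0],[38,[3,-0.3,-2],0],[38,[3,-0.3,-1.6],0],[38,[3,-0.3,0],0],[38,[3,-0.3,0],0],[38,[3,-0.3,0],0],[38,[2,0,0],0],[38,[1,0,0],0],[38,[0,0,0],0],[38,[0,0,0],0]]}}

```text
time_s: 10.72
eef_pos: [557.8, 70.5, 296.4]
tcp_rot: [0.755, 0.655, -0.001, -0.0]
ft_force: [0.7, -1.1, -0.8]
finger_gap: 32.6
gripper_force: 0.0
```

Run:
```python
from h2 import *
p,R=axes();f=grab("wrist");f["p"]=p;cv2.imwrite("pics/w5.png",cv2.resize(f["color"][:,:,::-1],(800,600),interpolation=cv2.INTER_CUBIC));np.savez("pics/w5.npz",**{k:np.array(v) for k,v in f.items()})
```

```text
t 10.7167 p [557.8  70.5 296.4] yaw_y -8.1 z [-0.002 -0.001 -1.   ] F [ 0.7 -1.1 -0.8] gap 32.6 gf 0.0 q [-0.4   0.34  0.25  1.73 -0.09  1.09 -0.26]
```

View pics/w5.png

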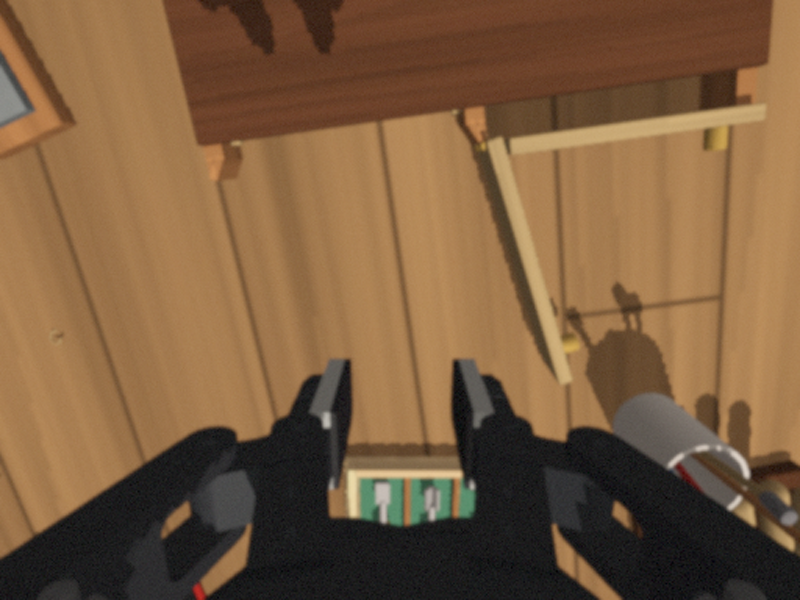

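Run:
```python
from h2 import *
f=dict(np.load("pics/w5.npz"))
def P(q,z): return ray(f,np.array(q)*0.64,z)
r=P([[198,145],[770,65]],58);s=P([[513,138],[763,105],[513,153],[763,119]],58);d=P([[487,141],[509,137],[558,382],[571,380]],58)
print("roof",r.round(1),"shut",s.round(1),"door",d.round(1))
A=lambda v:np.degrees(np.arctan2(v[1],v[0]))
print(A(r[1]-r[0])+90,A(s[1]-s[0])+90,A(s[3]-s[2])+90,"door dir",A(d[2]-d[0]),A(d[3]-d[1]),np.linalg.norm(d[2]-d[0]))
print("pot top",P([[708,470]],90),"cheek foot",P([[212,180],[236,181]],0))
# depth roof front edge fit
c=cloud(f);h=cv2.cvtColor(f["color"],cv2.COLOR_RGB2HSV)
m=(abs(c[...,2]-58)<4)&(h[...,2]<125)&(c[...,1]>80)
X=[];Y=[]
for u in range(135,485,3):
    v=np.where(m[:240,u])[0]
    if len(v)>5: X.append(c[v.max(),u])
X=np.array(X);k=np.polyfit(X[:,0],X[:,1],1);res=X[:,1]-np.polyval(k,X[:,0]);g=abs(res)<4;k=np.polyfit(X[g,0],X[g,1],1)
print("edge fit",k,np.degrees(np.arctan(k[0]))+90,np.median(X[:,2]),len(X),g.sum(), X[0],X[-1])
```

```text
roof [[420.3 172.6  58. ]
 [834.3 167.8  58. ]] shut [[650.9 144.6  58. ]
 [831.2 141.6  58. ]
 [650.1 134.   58. ]
 [831.8 132.   58. ]] door [[631.8 145.2  58. ]
 [648.1 145.7  58. ]
 [673.8 -57.5  58. ]
 [684.8 -57.1  58. ]]
89.33579576751751 89.06650631981546 89.34810750901302 door dir -78.30869854079799 -79.74450501316338 206.92732850590244
pot top [[ 782.61440467 -137.26981212   90.        ]] cheek foot [[401.64247644 147.65346564   0.        ]
 [422.16762735 143.86778242   0.        ]]
edge fit [-9.27808452e-03  1.77083792e+02] 89.46842016805121 57.491772040556725 117 64 [430.47917434 173.07581021  58.58012673] [823.85615699 169.93912031  57.52568708]
```

```bash
cat > tr.py <<'E'
from h2 import *
O=np.array([528.3,258.9]);TY=np.radians(89.35);EX=np.array([np.cos(TY),np.sin(TY)]);EY=np.array([-EX[1],EX[0]])
def till(c): d=np.array(c)[:2]-O;return (d@EX).round(1),(d@EY).round(1)
E
python3 - <<'E'
from tr import *
f=dict(np.load("pics/w4.npz"));w=ray(f,[[141,24],[368,25],[163,264],[346,263]],24)
A=lambda v:np.degrees(np.arctan2(v[1],v[0]))
print(w.round(1),"c",w.mean(0).round(1),"yaws",A(w[0]-w[2]),A(w[1]-w[3]),A(w[1]-w[0])+90,A(w[3]-w[2])+90)
c=w.mean(0);print(till(c))
g=ray(f,[[255,65],[255,240],[255,185]],17);print(g.round(1))
p,R=axes();a=np.radians(81.8);T=c-124*np.array([np.cos(a),np.sin(a),0]);T[2]=60;print(T.round(1),(R.T@(T-p)).round(1))
E
```

```text
[[ 473.8 -142.8   24. ]
 [ 639.6 -167.    24. ]
 [ 445.1 -338.5   24. ]
 [ 611.6 -361.7   24. ]] c [ 542.5 -252.5   24. ] yaws 81.67385047735971 81.81956197791976 81.7160764696611 82.08060303259201
(np.float64(-511.2), np.float64(-20.0))
[[ 553.  -181.7   17. ]
 [ 531.6 -330.1   17. ]
 [ 539.1 -278.2   17. ]]
t 10.7667 p [558.   69.5 296.7] yaw_y -8.2 z [-0.001 -0.001 -1.   ] F [ 0.1 -0.6 -0.2] gap 32.4 gf 0.0 q [-0.4   0.34  0.25  1.73 -0.09  1.09 -0.27]
[ 524.8 -375.2   60. ] [-444.6   30.9  237.4]
```

Emit:
{"op": "carry_out", "data": {"rows": [[80,[-2,0.1,0],0],[80,[-3,0.2,0],0],[80,[-3.3,0.2,0],0],[80,[-3.3,0.2,0],0],[80,[-3.3,0.2,0.5],0],[80,[-3.3,0.2,1],0],[80,[-3.3,0.2,1],0],[80,[-3.3,0.3,1],0],[80,[-3.3,0.3,1],0],[80,[-3.3,0.3,1],0],[80,[-3.3,0.3,1],0],[80,[-3.3,0.3,1],0],[80,[-3,0.3,1],0],[80,[-2.5,0.2,1],0],[80,[-1.0,0,2],0],[80,[0,0,3],0],[80,[0,0,3],0],[80,[0,0,3],0],[80,[0,0,3],0],[80,[0,0,0],0]]}}

```text
time_s: 12.43
eef_pos: [522.9, -372.9, 56.5]
tcp_rot: [0.756, 0.654, -0.002, -0.005]
ft_force: [-1.4, 1.0, -1.3]
finger_gap: 68.5
gripper_force: 0.0
```

Run:
```python
from tr import *
p,R=axes();a=np.radians(81.8);T=np.array([542.5,-252.5,15])-120*np.array([np.cos(a),np.sin(a),0]);print((R.T@(T-p)).round(1))
```

```text
t 12.4333 p [ 522.9 -372.9   56.5] yaw_y -8.23 z [-0.009  0.005 -1.   ] F [-1.4  1.  -1.3] gap 68.5 gf 0.0 q [ 0.35  0.78  0.29  1.67 -0.3   0.74  0.64]
[ 1.8  2.6 41.5]
```

Emit:
{"op": "carry_out", "data": {"rows": [[80,[0,0.2,1.0],0],[80,[0,0,1.0],0],[80,[0,0,1.0],0],[80,[0,0,0.7],0],[80,[0,0,0.4],0],[80,[0,0,0],0],[80,[0,0,0],0],[80,[0.3,0,0],0],[80,[0.3,0,0],0],[80,[0.3,0,0],0],[80,[0.3,0,0],0]]}}

```text
time_s: 13.35
eef_pos: [532.4, -362.1, 21.7]
tcp_rot: [0.755, 0.656, -0.0, 0.001]
ft_force: [0.4, -3.8, -1.3]
finger_gap: 68.2
gripper_force: 1.6
```

Run:
```python
from tr import *
p,R=axes();f=grab("wrist");np.savez("pics/w6.npz",**{k:np.array(v) for k,v in f.items()})
c=cloud(f)
# finger depth & rear wall top
z=c[...,2];m=(z>20)&(z<28)&(c[...,1]<-330);print(c[m].mean(0).round(1),m.sum())
q=((c-p)@R)[m];print("rear wall tool x pct",np.percentile(q[:,0],[2,10,50,90]).round(1))
```

```text
t 13.35 p [ 532.4 -362.1   21.7] yaw_y -8.08 z [ 0.001 -0.001 -1.   ] F [ 0.4 -3.8 -1.3] gap 68.2 gf 1.6 q [ 0.34  0.83  0.27  1.68 -0.32  0.67  0.64]
[ 539.3 -345.7   24.5] 9016
rear wall tool x pct [-0.4 11.8 16.6 25.4]
```

Emit:
{"op": "carry_out", "data": {"rows": [[80,[0.3,0.1,0.2],-0.5],[80,[0.6,0.2,0.2],-1.0],[80,[0.9,0.3,0],-1.5],[80,[0.9,0.3,0],-1.5],[80,[0.9,0.3,0],-1.5],[80,[0.9,0.3,0],-1.5],[80,[0.9,0.3,0],-1.5],[80,[0.9,0.3,0],-1.5],[80,[0.9,0.3,0],-1.5],[80,[0.9,0.3,0],-1.5],[80,[0.9,0.3,0],-1.5],[80,[0.9,0.3,0],-1.5],[80,[0.6,0.2,0],-1.0],[80,[0.3,0.1,0],-0.5],[80,[0,0,0],0],[80,[0,0,0],0]]}}

```text
time_s: 14.73
eef_pos: [569.2, -256.3, 18.6]
tcp_rot: [0.643, 0.766, -0.0, 0.003]
ft_force: [2.3, -4.3, 3.5]
finger_gap: 67.9
gripper_force: 2.6
```

```bash
cat > meas.py <<'E'
from tr import *
def meas(tag):
    p,R=axes();y=np.degrees(np.arctan2(R[1,0],R[0,0]));print("tool x yaw",y.round(2))
    for n in("side","scene"):
        f=grab(n);np.savez(f"pics/{n}_{tag}.npz",**{k:np.array(v) for k,v in f.items()})
        h=cv2.cvtColor(f["color"],cv2.COLOR_RGB2HSV);H,S=h[...,0].astype(int),h[...,1].astype(int)
        g=((H>60)&(H<90)&(S>80)).astype(np.uint8);c=cloud(f)
        g&=((c[...,2]<30)&(c[...,2]>-5)&(c[...,1]<300)&(c[...,1]>-400)&(c[...,0]>400)&(c[...,0]<700)).astype(np.uint8)
        m=cv2.dilate(g,np.ones((13,13)))>0
        P=c[m];P=P[(P[:,2]>20.5)&(P[:,2]<27.5)]
        if len(P)<50: print(n,"few",len(P));continue
        P=P[(np.linalg.norm(P[:,:2]-np.median(P[:,:2],0),axis=1)<150)]
        r=cv2.minAreaRect(P[:,:2].astype(np.float32));a=r[2] if r[1][0]>r[1][1] else r[2]-90
        print(n,len(P),np.round(r[0],1),np.round(r[1],1),"yaw",round(a%180,2),"till",till(r[0]))
E
python3 -c "
from meas import *
meas('a')"
```

```text
t 14.7333 p [ 569.2 -256.3   18.6] yaw_y 9.93 z [ 0.004 -0.003 -1.   ] F [ 2.3 -4.3  3.5] gap 67.9 gf 2.6 q [ 0.21  0.81  0.2   1.73 -0.24  0.62  0.72]
tool x yaw 99.93
side few 0
scene 135 [ 548.4 -148.9] [168.6 199.1] yaw 104.47 till (np.float64(-407.6), np.float64(-24.7))
```

```bash
cat > wm.py <<'E'
from tr import *
def wm(tag,show=False):
    p,R=axes();f=grab("wrist");np.savez(f"pics/w_{tag}.npz",**{k:np.array(v) for k,v in f.items()})
    h=cv2.cvtColor(f["color"],cv2.COLOR_RGB2HSV);H,S=h[...,0].astype(int),h[...,1].astype(int)
    g=(H>60)&(H<90)&(S>80)
    k,l,st,_=cv2.connectedComponentsWithStats(g.astype(np.uint8));
    print([s.tolist() for s in st[1:] if s[4]>150])
    pts=[]
    for u in range(512):
        v=np.where(g[:,u])[0]
        if len(v)>8: pts.append((u,v.max()))
    pts=np.array(pts);W=ray(f,pts,24);q=(W-p)@R
    for _ in range(6):
        kf=np.polyfit(q[:,1],q[:,0],1);r=q[:,0]-np.polyval(kf,q[:,1]);ok=(r<1.5)&(r>-3) if _>1 else r<np.median(r)+3;q=q[ok]
    print("rear inner edge in tool: x0=%.1f slope deg %.2f n=%d y %.0f..%.0f"%(kf[1],np.degrees(np.arctan(kf[0])),len(q),q[:,1].min(),q[:,1].max()))
    return f,p,R
E
python3 -c "
from wm import *
f,p,R=wm('a');cv2.imwrite('pics/wa.png',f['color'][:,:,::-1])"
```

```text
t 14.8333 p [ 569.1 -256.3   18.5] yaw_y 9.92 z [ 0.004 -0.003 -1.   ] F [ 2.6 -5.6  4. ] gap 68.6 gf 2.6 q [ 0.21  0.81  0.2   1.73 -0.24  0.62  0.72]
[[57, 0, 366, 209, 35951]]
rear inner edge in tool: x0=1.8 slope deg 3.18 n=1 y 33..33wm.py:14: RankWarning: Polyfit may be poorly conditioned
  kf=np.polyfit(q[:,1],q[:,0],1);r=q[:,0]-np.polyval(kf,q[:,1]);ok=(r<1.5)&(r>-3) if _>1 else r<np.median(r)+3;q=q[ok]
wm.py:14: RankWarning: Polyfit may be poorly conditioned
  kf=np.polyfit(q[:,1],q[:,0],1);r=q[:,0]-np.polyval(kf,q[:,1]);ok=(r<1.5)&(r>-3) if _>1 else r<np.median(r)+3;q=q[ok]
wm.py:14: RankWarning: Polyfit may be poorly conditioned
  kf=np.polyfit(q[:,1],q[:,0],1);r=q[:,0]-np.polyval(kf,q[:,1]);ok=(r<1.5)&(r>-3) if _>1 else r<np.median(r)+3;q=q[ok]
```

View pics/wa.png

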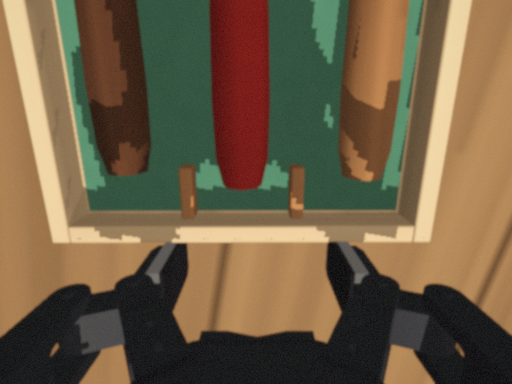

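```bash
cat > wm.py <<'E'
from tr import *
def wm(tag,f=None):
    if f is None:
        p,R=axes();f=grab("wrist");f["p"]=p;f["Rt"]=R;np.savez(f"pics/w_{tag}.npz",**{k:np.array(v) for k,v in f.items()})
    p,R=f["p"],f["Rt"]
    h=cv2.cvtColor(f["color"],cv2.COLOR_RGB2HSV).astype(int);H,S,V=h[...,0],h[...,1],h[...,2]
    g=(H>60)&(H<90)&(S>80)
    # rear floor edge: green bottom per column -> wall foot hidden; top inner wall edge
    pts=np.array([(u,np.where(g[:,u])[0].max()) for u in range(512) if g[:,u].sum()>5])
    # keep columns where just below green the wall (bright) begins
    W=ray(f,pts,24);q=(W-p)@R;b=np.percentile(q[:,0],20);q=q[abs(q[:,0]-b)<5]
    for _ in range(4):
        kf=np.polyfit(q[:,1],q[:,0],1);r=q[:,0]-np.polyval(kf,q[:,1]);q=q[abs(r)<max(1,2*r.std())]
    sl=np.degrees(np.arctan(kf[0]));print("inner edge x0 %.1f slope %.2f n %d y %.0f..%.0f"%(kf[1],sl,len(q),q[:,1].min(),q[:,1].max()))
    return f
E
python3 - <<'E'
from wm import *
f=dict(np.load("pics/w_a.npz"));p,R=axes();f["p"]=p;f["Rt"]=R
w=ray(f,[[53,243],[431,242]],24);d=w[1]-w[0];print(w.round(1),"rear mid",w.mean(0).round(1),"yaw",np.degrees(np.arctan2(d[1],d[0]))+90,np.linalg.norm(d),"tool",((w-p)@R).round(1))
a=np.arctan2(d[1],d[0])+np.pi/2;c=w.mean(0)[:2]+100*np.array([np.cos(a),np.sin(a)]);print("c",c.round(1),till(c))
h=cv2.cvtColor(f["color"],cv2.COLOR_RGB2HSV);print(h[236,[70,120,220,300,400]].tolist(),h[250,[100,250,400]].tolist(),h[236,[30,460]].tolist())
wm("",f)
E
```

```text
t 14.8833 p [ 569.1 -256.3   18.5] yaw_y 9.92 z [ 0.004 -0.003 -1.   ] F [ 1.7 -4.8  3.6] gap 68.6 gf 2.5 q [ 0.21  0.81  0.2   1.73 -0.24  0.62  0.72]
[[ 477.4 -261.8   24. ]
 [ 643.8 -232.5   24. ]] rear mid [ 560.6 -247.1   24. ] yaw 99.9614168491526 168.99019588802793 tool [[ 10.4 -91.3  -5.8]
 [ 10.5  77.7  -5.3]]
c [ 543.3 -148.7] (np.float64(-407.4), np.float64(-19.6))
[[18, 88, 221], [17, 98, 161], [18, 85, 240], [18, 84, 240], [18, 84, 241]] [[15, 127, 173], [16, 126, 188], [15, 129, 172]] [[15, 131, 161], [16, 126, 184]]
inner edge x0 -36.0 slope -0.11 n 9 y -65..54
```

Emit:
{"op": "carry_out", "data": {"rows": [[80,[0.4,0,0.1],0],[80,[0.8,0,0.1],0],[80,[0.9,0,0],0],[80,[0.9,0,0],0],[80,[0.9,0,0],0],[80,[0.9,0,0],0],[80,[0.9,0,0],0],[80,[0.9,0,0],0],[80,[0.9,0,0],0],[80,[0.9,-0.3,0],1.5],[80,[0.9,-0.3,0],1.5],[80,[0.9,-0.3,0],1.5],[80,[0.9,-0.3,0],1.5],[80,[0.9,-0.3,0],1.5],[80,[0.6,-0.2,0],1.0],[80,[0.3,-0.1,0],0.5],[80,[0,0,0],0],[80,[0,0,0],0]]}}

```text
time_s: 16.38
eef_pos: [531.8, -130.5, 16.1]
tcp_rot: [0.702, 0.712, 0.0, 0.002]
ft_force: [1.4, -5.0, 3.6]
finger_gap: 68.4
gripper_force: 2.5
```

```bash
cat > wm.py <<'E'
from tr import *
def wm(tag,f=None):
    if f is None:
        p,R=axes();f=grab("wrist");f["p"]=p;f["Rt"]=R;np.savez(f"pics/w_{tag}.npz",**{k:np.array(v) for k,v in f.items()})
    p,R=f["p"],f["Rt"]
    h=cv2.cvtColor(f["color"],cv2.COLOR_RGB2HSV).astype(int);H,S,V=h[...,0],h[...,1],h[...,2]
    m=((S<108)&(S>65)&(H>14)&(H<22)&(V>140)).astype(np.uint8)
    W=(ray(f,np.indices((384,512))[::-1].reshape(2,-1).T,24)-p)@R
    m&=((abs(W[:,0]-8)<25).reshape(384,512)).astype(np.uint8)
    m=cv2.morphologyEx(m,cv2.MORPH_OPEN,np.ones((3,3)))
    k,l,st,_=cv2.connectedComponentsWithStats(m);i=1+st[1:,4].argmax();m=l==i;print(st[i].tolist())
    pts=np.array([(u,np.where(m[:,u])[0].max()+.5) for u in range(512) if m[:,u].sum()>3])
    q=(ray(f,pts,24)-p)@R;y0,y1=q[:,1].min(),q[:,1].max()
    for _ in range(5):
        kf=np.polyfit(q[:,1],q[:,0],1);r=q[:,0]-np.polyval(kf,q[:,1]);q=q[abs(r)<max(.7,2*r.std())]
    print("rear edge x0 %.1f slope %.2f; y %.1f..%.1f"%(kf[1],np.degrees(np.arctan(kf[0])),y0,y1))
    mid=np.array([np.polyval(kf,(y0+y1)/2),(y0+y1)/2,0]);w=(p+R@mid)[:2]
    a=np.arctan2(R[1,0],R[0,0])-np.arctan(kf[0]);c=w+100*np.array([np.cos(a),np.sin(a)])
    print("tray yaw %.2f rel till %.2f"%(np.degrees(a),np.degrees(a-TY)),"c",c.round(1),"till",till(c))
    return f
E
python3 - <<'E'
from wm import *
f=dict(np.load("pics/w_a.npz"));from scipy.spatial.transform import Rotation as Ro
f["p"]=np.array([569.1,-256.3,18.5]);a=np.radians(99.92);f["Rt"]=np.array([[np.cos(a),np.sin(a),0],[np.sin(a),-np.cos(a),0],[0,0,-1.]])
wm("",f);wm("b")
E
```

```text
[43, 195, 395, 48, 7817]
rear edge x0 10.7 slope 0.09; y -91.7..77.3
tray yaw 99.83 rel till 10.48 c [ 543.1 -148.5] till (np.float64(-407.2), np.float64(-19.4))
t 16.3833 p [ 531.8 -130.5   16.1] yaw_y 0.84 z [ 0.002 -0.002 -1.   ] F [ 1.4 -5.   3.6] gap 68.4 gf 2.5 q [-0.02  0.73  0.23  1.94 -0.32  0.51  0.45]
[41, 196, 402, 50, 8158]
rear edge x0 10.7 slope -0.16; y -91.2..77.8
tray yaw 91.00 rel till 1.65 c [523.2 -19.8] till (np.float64(-278.8), np.float64(1.9))
```

Emit:
{"op": "carry_out", "data": {"rows": [[80,[0.4,-0.15,0],0.8],[80,[0.8,-0.3,0],1.6],[80,[0.8,-0.3,0],1.6],[80,[0.8,-0.3,0],1.6],[80,[0.4,-0.15,0],0.8],[80,[0.4,0.15,0],-0.8],[80,[0.8,0.3,0],-1.6],[80,[0.8,0.3,0],-1.6],[80,[0.4,0.15,0],-0.8],[80,[0,0,0],0],[80,[0,0,0],0]]}}

```text
time_s: 17.35
eef_pos: [531.0, -73.5, 15.6]
tcp_rot: [0.711, 0.703, 0.0, 0.001]
ft_force: [3.1, -3.9, 1.8]
finger_gap: 68.4
gripper_force: 1.8
```

```bash
python3 -c "
from wm import *
wm('c')"
```

```text
t 17.35 p [531.  -73.5  15.6] yaw_y -0.68 z [ 0.001 -0.001 -1.   ] F [ 3.1 -3.9  1.8] gap 68.4 gf 1.8 q [-0.13  0.72  0.24  1.97 -0.34  0.49  0.34]
[41, 196, 403, 50, 8264]
rear edge x0 10.9 slope 0.12; y -90.9..78.1
tray yaw 89.19 rel till -0.16 c [526.2  37.4] till (np.float64(-221.5), np.float64(-0.4))
```

Emit:
{"op": "carry_out", "data": {"rows": [[80,[0.3,0,0],0],[80,[0.6,0,0],0],[80,[0.7,0,0],0],[80,[0.7,0,0],0],[80,[0.7,0,0],0],[80,[0.7,0,0],0],[80,[0.7,0,0],0],[80,[0.7,0,0],0],[80,[0.7,0,0],0],[80,[0.6,0,0],0],[80,[0.3,0,0],0],[80,[0,0,0],0]]}}

```text
time_s: 18.4
eef_pos: [530.9, -6.7, 15.4]
tcp_rot: [0.712, 0.703, -0.0, 0.0]
ft_force: [0.7, -4.4, 3.5]
finger_gap: 68.3
gripper_force: 2.2
```

```bash
python3 -c "
from wm import *
wm('d')"
```

```text
t 18.4 p [530.9  -6.7  15.4] yaw_y -0.73 z [-0.    -0.001 -1.   ] F [ 0.7 -4.4  3.5] gap 68.3 gf 2.2 q [-0.27  0.72  0.25  1.98 -0.36  0.49  0.23]
[41, 197, 404, 49, 8283]
rear edge x0 10.8 slope -0.05; y -90.8..78.1
tray yaw 89.32 rel till -0.03 c [525.9 104.1] till (np.float64(-154.8), np.float64(0.7))
```

Emit:
{"op": "carry_out", "data": {"rows": [[80,[0.3,0,0],0],[80,[0.6,0,0],0],[80,[0.8,0,0],0],[80,[0.8,0,0],0],[80,[0.8,0,0],0],[80,[0.8,0,0],0],[80,[0.8,0,0],0],[80,[0.8,0,0],0],[80,[0.8,0,0],0],[80,[0.8,0,0],0],[80,[0.8,0,0],0],[80,[0.8,0,0],0],[80,[0.8,0,0],0],[80,[0.8,0,0],0],[80,[0.8,0,0],0],[80,[0.8,0,0],0],[80,[0.6,0,0],0],[80,[0.3,0,0],0],[80,[0,0,0],0]]}}

```text
time_s: 20.03
eef_pos: [532.1, 123.0, 15.2]
tcp_rot: [0.712, 0.703, -0.001, 0.0]
ft_force: [0.4, -5.3, 3.5]
finger_gap: 68.5
gripper_force: 2.4
```

```bash
python3 -c "
from wm import *
wm('e')"
```

```text
t 20.0333 p [532.1 123.   15.2] yaw_y -0.73 z [-0.001 -0.001 -1.   ] F [ 0.4 -5.3  3.5] gap 68.5 gf 2.4 q [-0.52  0.74  0.28  1.94 -0.39  0.52  0.01]
[59, 197, 369, 50, 9649]
rear edge x0 14.0 slope 0.10; y -83.1..71.0
tray yaw 89.17 rel till -0.18 c [527.7 237. ] till (np.float64(-21.9), np.float64(0.4))
```

Emit:
{"op": "carry_out", "data": {"rows": [[80,[0.4,0,0],0],[80,[0.4,0,0],0],[80,[0.3,0,0],0],[80,[0.2,0,0],0],[80,[0.2,0,0],0],[80,[0.1,0,0],0],[80,[0.1,0,0],0],[80,[0,0,0],0]]}}

```text
time_s: 20.75
eef_pos: [532.2, 138.8, 15.2]
tcp_rot: [0.712, 0.702, -0.001, 0.0]
ft_force: [-0.3, -7.8, 6.2]
finger_gap: 68.6
gripper_force: 3.7
```

Emit:
{"op": "carry_out", "data": {"rows": [[80,[0.1,0,0],0],[80,[0.1,0,0],0],[80,[0.1,0,0],0],[80,[0.1,0,0],0],[80,[0,0,0],0],[80,[0,0,0],0]]}}

```text
time_s: 21.25
eef_pos: [532.1, 140.1, 15.2]
tcp_rot: [0.712, 0.702, -0.002, 0.001]
ft_force: [-0.1, -13.0, 7.0]
finger_gap: 68.1
gripper_force: 6.7
```

Emit:
{"op": "carry_out", "data": {"rows": [[80,[-0.5,0,0],0],[80,[-2,0,0],0],[60,[-2,0,0],0],[40,[-2,0,-1],0],[20,[-1,0,-3],0],[0,[0,0,-3],0],[0,[0,0,-3],0],[0,[0,0,-1],0],[0,[0,0,0],0]]}}

```text
time_s: 22.0
eef_pos: [533.1, 71.4, 127.4]
tcp_rot: [0.711, 0.703, 0.002, 0.0]
ft_force: [-0.8, -0.1, 0.4]
finger_gap: -0.1
gripper_force: 0.0
```

Run:
```python
from wm import *
p,R=axes();f=grab("wrist");np.savez("pics/w_f.npz",**{k:np.array(v) for k,v in f.items()})
h=cv2.cvtColor(f["color"],cv2.COLOR_RGB2HSV).astype(int)
m=(h[...,1]<108)&(h[...,1]>65)&(h[...,0]>14)&(h[...,0]<22)&(h[...,2]>140)
W=ray(f,np.indices((384,512))[::-1].reshape(2,-1).T,24)[:,:2]-O;tx=(W@EX).reshape(384,512);ty=(W@EY).reshape(384,512)
q=m&(abs(tx+108)<25)&(abs(ty)<80);q=cv2.morphologyEx(q.astype(np.uint8),cv2.MORPH_OPEN,np.ones((3,3)))>0
pts=[];
for u in range(512):
    v=np.where(q[:,u])[0]
    if len(v)>3: pts.append((ty[v.max(),u],tx[v.max(),u]))
pts=np.array(pts);print(len(pts),"rear edge till x pct",np.percentile(pts[:,1],[5,25,50,75,95]).round(1), pts[:,0].min(),pts[:,0].max()) if len(pts) else print("none")
s=dict(np.load("pics/side0.npz"));print("pot front base",ray(s,[[331,222]],0).round(1),"base left/right",ray(s,[[321,215],[343,215]],0).round(1))
c=dict(np.load("pics/scene0.npz"));print(ray(c,[[292,234]],0).round(1))
```

```text
t 22.0 p [533.1  71.4 127.4] yaw_y -0.63 z [ 0.003  0.002 -1.   ] F [-0.8 -0.1  0.4] gap -0.1 gf 0.0 q [-0.5   0.53  0.37  1.95 -0.29  0.71  0.03]
225 rear edge till x pct [-108.9 -108.3 -108.3 -107.6 -106.2] -79.99615647731572 79.98458982851363
pot front base [[ 772.1 -163.8    0. ]] base left/right [[ 753.9 -121.8    0. ]
 [ 823.7 -140.8    0. ]]
[[ 779.  -145.9    0. ]]
```

Emit:
{"op": "carry_out", "data": {"rows": [[0,[-0.8,2.5,0],0],[0,[-0.8,3,0],0],[0,[-0.8,3,0],0],[0,[-0.8,3,0],0],[0,[-0.8,3,0],0],[0,[-0.7,2.5,0],0],[0,[-0.2,0.5,0],0],[0,[0,0,2.5],0],[0,[0,0,2.5],0],[0,[0,0,2.5],0],[0,[0,0,1.5],0],[0,[0,0,0],0],[0,[0,0,0],0]]}}

```text
time_s: 23.13
eef_pos: [705.1, 19.2, 33.9]
tcp_rot: [0.711, 0.703, -0.001, -0.001]
ft_force: [0.1, -0.8, 0.0]
finger_gap: -0.1
gripper_force: 0.0
```

Emit:
{"op": "carry_out", "data": {"rows": [[0,[-0.1,-1.0,0],0],[0,[-0.1,-1.4,0],0],[0,[-0.1,-1.4,0],0],[0,[-0.2,-1.6,0],0],[0,[-0.2,-1.6,0],0],[0,[0.2,-1.5,0],0],[0,[0.2,-1.5,0],0],[0,[0.3,-1.5,0],0],[0,[0.7,-1.35,0],0],[0,[0.7,-1.35,0],0],[0,[0.8,-1.35,0],0],[0,[1.1,-1.0,0],0],[0,[1.1,-1.0,0],0],[0,[1.2,-1.0,0],0],[0,[1.0,-0.5,0],0],[0,[1.0,-0.5,0],0],[0,[1.0,-0.4,0],0],[0,[0,0,0],0]]}}

```text
time_s: 24.63
eef_pos: [507.6, 110.3, 35.5]
tcp_rot: [0.71, 0.704, 0.001, -0.001]
ft_force: [-0.3, 0.7, -0.3]
finger_gap: -0.1
gripper_force: 0.0
```

Emit:
{"op": "carry_out", "data": {"rows": [[0,[0.4,-0.1,0],0],[0,[0.4,-0.1,0],0],[0,[0.3,0,0],0],[0,[0.2,0,0],0],[0,[0.2,0,0],0],[0,[0,0,0],0]]}}

```text
time_s: 25.13
eef_pos: [506.3, 122.6, 35.2]
tcp_rot: [0.711, 0.703, 0.0, -0.0]
ft_force: [0.7, 0.6, -0.4]
finger_gap: 0.2
gripper_force: 0.0
```

Emit:
{"op": "carry_out", "data": {"rows": [[0,[0.2,0,0],0],[0,[0.2,0,0],0],[0,[0.1,0,0],0],[0,[0.1,0,0],0],[0,[0.1,0,0],0],[0,[0.1,0,0],0],[0,[0,0,0],0],[0,[0,0,0],0]]}}

```text
time_s: 25.8
eef_pos: [506.2, 123.9, 35.3]
tcp_rot: [0.713, 0.701, -0.002, 0.002]
ft_force: [-0.9, -14.8, 4.1]
finger_gap: -0.2
gripper_force: 7.6
```

Run:
```python
from wm import *
p,R=axes();f=grab("wrist");c=cloud(f)
m=(c[...,2]>50)&(c[...,2]<61)&(c[...,1]>80)&(c[...,1]<160)&(c[...,0]>400)&(c[...,0]<660)
P=c[m];T=P[:,:2]-O;x=T@EX;y=T@EY;print(m.sum())
for a in range(-110,110,20):
    k=(y>a)&(y<a+20)
    if k.sum()>10: print(a,k.sum(),np.percentile(x[k],[3,50,97]).round(1))
```

```text
t 25.8 p [506.2 123.9  35.3] yaw_y -0.98 z [-0.001 -0.006 -1.   ] F [ -0.9 -14.8   4.1] gap -0.2 gf 7.6 q [-0.57  0.68  0.31  2.   -0.39  0.52  0.  ]
17705
-90 687 [-123.5 -116.  -111.9]
-70 1879 [-123.2 -115.8 -111.9]
-50 1875 [-123.1 -115.8 -112. ]
-30 1909 [-123.5 -116.  -112. ]
-10 1885 [-123.5 -116.1 -112.1]
10 2395 [-142.  -118.2 -112.2]
30 1895 [-123.7 -116.2 -112.2]
50 1843 [-123.4 -116.1 -112.2]
70 1878 [-123.7 -116.3 -112.2]
90 1459 [-123.5 -116.2 -112.3]
```

Emit:
{"op": "carry_out", "data": {"rows": [[0,[-0.5,0,0],0],[0,[-2,0,0],0],[0,[-3,0,0],0],[0,[-3,0,-2],0],[0,[-1,0,-3],0],[0,[0,0,-3],0],[0,[0,0,-2],0],[0,[0,0,0],0],[0,[0,0,0],0]]}}

```text
time_s: 26.6
eef_pos: [506.0, 35.7, 136.3]
tcp_rot: [0.711, 0.703, 0.001, 0.001]
ft_force: [0.0, 0.4, -0.2]
finger_gap: 0.1
gripper_force: 0.0
```

Run:
```python
from wm import *
p,R=axes();f=grab("wrist");c=cloud(f)
m=(c[...,2]>50)&(c[...,2]<61)&(c[...,1]>80)&(c[...,1]<160)&(c[...,0]>400)&(c[...,0]<660)
P=c[m];T=P[:,:2]-O;x=T@EX;y=T@EY
ok=True
for a in range(-110,110,40):
    k=(y>a)&(y<a+40)
    if k.sum()>10: print(a,k.sum(),np.percentile(x[k],[3,50,97]).round(1))
```

```text
t 26.6 p [506.   35.7 136.3] yaw_y -0.67 z [ 0.003  0.001 -1.   ] F [ 0.   0.4 -0.2] gap 0.1 gf 0.0 q [-0.47  0.48  0.4   2.02 -0.28  0.69  0.09]
-110 1188 [-124.1 -118.8 -112.6]
-70 1457 [-124.2 -118.8 -112.5]
-30 1437 [-124.3 -118.8 -112.9]
10 1410 [-124.4 -119.2 -113.1]
50 1443 [-124.5 -119.3 -113.1]
90 579 [-124.6 -119.3 -113. ]
```

Door shut (tilt under 0.01 rad), hand clear.

```bash
python3 -c "
from bench import ctrl
print(ctrl.hand_in())"
```

```text
the job is handed in; nothing more can be done
None
```

The red tool is in the middle lane with its edge forward, the tray is home in the bay, the door is shut, and I handed the job in at about 27 s; the result has not been reported to me.

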